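# Load the bench incubator and hold its flap at the balance point

### The arm

A 6-joint arm with a two-finger parallel gripper is mounted at the origin on the work surface. World frame = base frame: x ahead of the robot, y to its left, z up, the work surface at z = 0. Lengths are in mm, angles in rad, forces in N, time in s.
With the tool pointing down it reaches from about 275 to 1000 mm from the base axis. Payload 8.4 kg.
Tool frame: the origin (TCP) lies on the centre line of the jaws, within the pads' length; the fingertips stand r.tip_reach ahead of it and the grasp point (between the pads) lies 11 mm behind it (r.tip_reach is the distance from the TCP to the fingertips, in mm); z points along the fingers, y is the line along which they close (so a half turn about z gives the same grasp; the last joint's range is limited). The gripper opens to 85 mm and grips with 20 to 120 N. Pads are 22 mm wide; open, the fingers measure 114 mm over their backs; the gripper's body (76 mm by 85 mm) begins 54 mm behind the grasp point. The pads swing forward as they close: fully open they stand 13 mm farther back than shut.
Start: joints at [-1.305, 0.353, 1.633, -0, 1.155, -0.002], TCP at [165.38, -602.725, 209.281] pointing down, gripper open.
Joint ranges: [-2.63, 2.63], [-0.92, 2.1], [0.06, 2.66], [-1.3, 4.44], [0, 2.69], [-3.02, 3.02]. Speed limits (rad/s): [2.22, 2.22, 2.79, 3.14, 3.14, 3.14].

### API

Orientations are given as [roll, pitch, yaw] about the fixed x, y, z axes, in that order (R = Rz(yaw) Ry(pitch) Rx(roll)).
In Python, from rig import r gives the robot as it stands.
- The arm moves only by the tool carry_out, never from a script. Its argument "targets" is a list of rows, each an object with "dp": the shift along the tool's x, y, z in mm, a list of three; "yaw": the turn about the tool's z in degrees. A call has 1 to 12 rows; each row is the pose to reach, as a shift and turn from the pose commanded when the call began, along the tool's axes at that moment; what a row does not reach only later rows make up. A row lasts 1/8 s, in which the tool goes at most 62.5 mm and 10.7 degrees, less where a joint would pass 70% of its speed; a pose out of reach is approached as far as the arm can. A call with a gripper value outside its range is refused whole. "fingers" is the opening, from -1 (shut) to 1 (fully open), so that 0 is half open, set as the call begins (left out, the last holds). The fingers move at their own pace and stop on an object; "grip_force" is the grip in N (left out, the last holds). Time passes only in rows, so rows that repeat a pose let the fingers close. It gives the time, the measured TCP pose, the force, the opening and the grip force at its end, in the units of the state.
- r.sense(): the state, without advancing time (a new reading comes with each control period).
- r.grab_frame(name): name is "scene" or "top"; returns the picture (400x640x3 uint8, red, green, blue); there is no depth.
- r.get_calibration(name): a dict with "fx", "fy", "cx", "cy" (pixels), "rvec" (rotation vector, rad) and "tvec" (3), from world to camera coordinates, as OpenCV has them. Camera axes: x right, y down, z forward; pixel columns grow to the right and rows downward; lengths in mm; the calibration is good to about 2 mm. A picture is of the moment at which its call begins. get_calibration takes no time and is no camera call.
- r.sign_off(): hands the job in; it is judged then, once.
The state is a dict: "clock": time; "qpos": joint angles; "qvel": joint speeds; "joint_efforts": joint torques, N m; "eef_pos": TCP position; "tcp_rot": TCP orientation; "contact_force": force on the tool from outside, world axes, zero at the start; "wrist_torque": the same for the moment, N m; "opening": opening from 0.0 (shut) to 1.0 (fully open); "grasp_force": force on a finger pad.
Only numpy, scipy, OpenCV 4.12 (cv2) and the standard library are available. Lean on these libraries where they do the work, as an engineer would, in place of code of your own. Each camera call takes 0.05 s, during which the arm holds its last target. There are 200 camera calls.

### The job

Lift the jar tray by its orange handle, carry it level with all four jars standing in it, set it down gently on the chamber floor of the small white incubator and let go of it. Then take the incubator's open blue flap by its steel bar, swing it gently up to its balance point, where it stands upright and wants to fall neither way, and finish while still holding it there in the gripper, ready to be shut when I call; do not let the flap drop or shut, and leave everything else on the bench where it is.

Things in the scene. Friction and masses are not known exactly. Their poses are not given: they have to be found in the camera images.
- incubator: Fixed white benchtop incubator with blue base, 220 (its x) x 180 (its y) x 120 high, walls 40 thick at the x ends, 35 at the y sides. Origin: centre of its underside, on the bench, z up. Its open-topped chamber is 140 (x) x 110 (y), 90 deep, at the centre. The flap is hinged along its +y top edge. It may stand turned by up to about 0.25 rad.
- chamber_floor (a point): Centre of the chamber floor, 30 mm above the bench, axes as the incubator's. The tray stands here, its long side along x (either way round), with 10 mm to spare on each side.
- flap (a joint): Angle of the blue flap (rad): 0 = shut, level over the chamber; 1.571 = upright, its balance point; 2.2 = fully open, leaning outwards (to the incubator's +y) on its stop, where it starts. It falls shut from below 1.571 and open from above; the hinge runs free (friction under 0.01 N m). About 0.3 kg, mass spread evenly about the panel's mid-plane, which holds the hinge axis.
- flap_hinge (a point): Middle of the flap's hinge axis, which runs along the incubator's x, 85 to its +y side and 126 above the bench; axes as the incubator's. The flap's panel is 190 along the hinge, 145 across, 8 thick.
- flap_bar (a point): Middle of the flap's steel grip bar: round, 12 dia, along the hinge, 84 clear between its end arms, 190 from the hinge axis, about 34 clear beyond the panel's free edge and in its plane. Fingers pass down on both sides of it between the arms, and it can turn in a grip. About 280 above the bench at the start, 316 when upright.
- tray: Loose aluminium jar tray, 120 (x) x 90 (y), a block 30 high with four round wells (31 dia, 26 deep), one jar in each; about 0.25 kg empty. Origin: centre of its underside, z up. It starts on the bench to the right of the incubator, turned up to 0.5 rad.
- tray_bar (a point): Middle of the tray's orange handle bar, above the tray's middle, 83 above its underside: flat-sided, 12 wide (tray y), 14 high, along the tray's x, 96 clear between its two end posts. Grip it from above across the tray's y; below it is free down to the jars' tops at 48.
- jar0: Small brown capped jar, 28 dia x 44, standing loose in a well of the tray, 30 g. Origin: centre of its underside, z up.
- jar1: Small brown capped jar, 28 dia x 44, standing loose in a well of the tray, 30 g. Origin: centre of its underside, z up.
- jar2: Small brown capped jar, 28 dia x 44, standing loose in a well of the tray, 30 g. Origin: centre of its underside, z up.
- jar3: Small brown capped jar, 28 dia x 44, standing loose in a well of the tray, 30 g. Origin: centre of its underside, z up.
- reagent: Bystander, to be left alone: brown reagent bottle with black cap, 68 dia x 170.
- pot: Bystander, to be left alone: white screw-top pot, 80 dia x 110.
- beaker: Bystander, to be left alone: glass beaker, 72 dia x 90.
- tipbox: Bystander, to be left alone: pipette-tip box, green base and clear top, 85 x 120 x 55.
- markers: Bystander, to be left alone: flat yellow box, 50 x 150 x 30.
- filters: Bystander, to be left alone: cardboard box, 100 x 140 x 50.
Things that resemble listed ones, but are neither listed nor needed, are in the scene too. What is shaped like the tray but purple or yellow is not meant.

How it is judged:
By the outcome, as a careful person would: the job done as asked, in the order asked, and still so for the second after the job is handed in, while the arm keeps its last pose, push and grip.
It also fails if it takes over 70 s, if anything falls off the work surface, if the arm or the gripper's body presses on something with over 40 N, if the wrist force passes 120 N, or if a joint passes its speed limit or range.

## Working session

There is one attempt and no reset: what is moved stays moved. The work goes in short steps, Python scripts to look and compute and a tool call to move; the robot and the scene stay as the last step left them, time stands still between calls to the robot, and variables do not carry over. Pictures are saved under pics/ and viewed, at most 10 in all, crops included, and the job is handed in when it is done.

Besides the shell and the picture viewer there is one more tool, called by a JSON object that holds its "fn" and its "kwargs", one argument or row to a line. carry_out: Moves the arm, as the interface text tells. Its arguments: {"type":"object","properties":{"targets":{"type":"array","items":{"type":"object","properties":{"dp":{"type":"array","items":{"type":"number"}},"yaw":{"type":"number"}}}},"fingers":{"type":"number"},"grip_force":{"type":"number"}},"required":["targets"]}

```bash
ls; mkdir -p pics
python3 - <<'E'
from rig import r
import cv2,numpy as np
for n in("scene","top"):
    im=r.grab_frame(n); cv2.imwrite(f"pics/{n}0.png",im[:,:,::-1]); c=r.get_calibration(n); print(n,c)
    R=cv2.Rodrigues(np.array(c["rvec"],float))[0]; print(-R.T@np.array(c["tvec"]))
print(r.sense(), r.tip_reach)
a=cv2.imread("pics/scene0.png")
E
```

```text
pics
scene {'fx': 407.15522456590577, 'fy': 407.15522456590577, 'cx': 318.0088779549884, 'cy': 193.9141772666364, 'rvec': array([ 2.50447288,  0.71503707, -0.2046227 ]), 'tvec': array([-402.69559684, -225.7450461 , 1562.83168382])}
[ 877.83442703 -644.27969572 1212.3851838 ]
top {'fx': 494.34619984035845, 'fy': 494.34619984035845, 'cx': 320.1501686764638, 'cy': 194.94691898611103, 'rvec': array([ 2.17948444, -2.13762466,  0.12123666]), 'tvec': array([ -44.5788224 ,  519.55637955, 1400.12724554])}
[ 353.12810906  -43.25549994 1451.10713145]
{'clock': 0.1, 'qpos': array([-1.30542321e+00,  3.53598624e-01,  1.63410022e+00,  9.11847435e-06,
        1.15520851e+00, -2.41023757e-03]), 'qvel': array([ 0.00089468, -0.00222069, -0.00318481, -0.00049541,  0.00018452,
       -0.0011319 ]), 'joint_efforts': array([ 9.45967840e-04, -6.06356406e+01, -3.42820680e+01,  6.45025307e-05,
        4.06809209e-03,  1.14256713e-05]), 'eef_pos': array([ 165.24118315, -602.25805538,  208.6071417 ]), 'tcp_rot': array([-3.14027797e+00, -1.15061750e-05,  2.67779662e-01]), 'contact_force': array([-0.14221436, -0.15398493, -0.34840843]), 'wrist_torque': array([ 0.04796414,  0.06499007, -0.00505943]), 'grasp_force': 0.0, 'opening': 0.9994301521218099} 8.0
```

View pics/scene0.png

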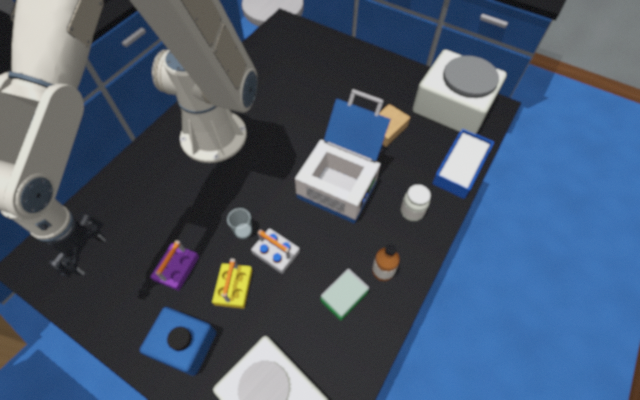

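View pics/top0.png

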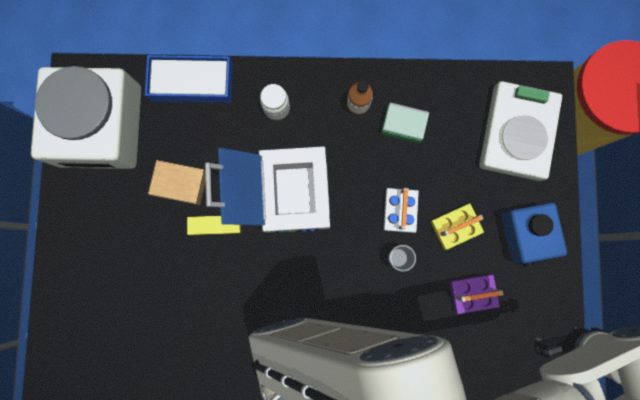

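The top view shows three tray-like things: a silver one with blue-capped jars at (402,210), a yellow one at (458,227) and a purple one at (475,295). The silver one fits, because it is aluminium, holds four jars and isn't purple or yellow. The incubator is at (295,190), with its flap leaning left and the bar at (210,186).

```bash
cat > h.py <<'E'
from rig import r
import cv2,numpy as np
def cal(n):
    c=r.get_calibration(n); K=np.array([[c["fx"],0,c["cx"]],[0,c["fy"],c["cy"]],[0,0,1]])
    return K,cv2.Rodrigues(np.array(c["rvec"],float))[0],np.array(c["tvec"],float)
def cast(n,uv,z):
    K,R,t=cal(n); uv=np.atleast_2d(np.array(uv,float)); C=-R.T@t
    d=(R.T@np.linalg.inv(K)@np.c_[uv,np.ones(len(uv))].T).T
    return C+d*((z-C[2])/d[:,2])[:,None]
def proj(n,P):
    K,R,t=cal(n); return cv2.projectPoints(np.atleast_2d(P).astype(float),R,t,K,None)[0][:,0]
def blob(mask,off=(0,0)):
    cs=max(cv2.findContours(mask.astype(np.uint8),0,1)[0],key=cv2.contourArea)
    return cs+np.array(off)
def axis(c):  # midline ends of a long blob
    b=cv2.boxPoints(cv2.minAreaRect(c)); 
    if np.linalg.norm(b[0]-b[1])<np.linalg.norm(b[1]-b[2]): return (b[0]+b[1])/2,(b[2]+b[3])/2
    return (b[1]+b[2])/2,(b[3]+b[0])/2
E
python3 - <<'E'
from h import *
out=[]
for n,(x0,y0,x1,y1) in dict(top=(375,175,430,245),scene=(245,222,305,275)).items():
    im=cv2.imread(f"pics/{n}0.png"); c=im[y0:y1,x0:x1]; h=cv2.cvtColor(c,40)
    m=(h[...,0]<22)&(h[...,1]>110)&(h[...,2]>120)
    a=axis(blob(m,(x0,y0))); P=cast(n,a,85 if n=="scene" else 90); print(n,"bar",np.round(a,1).tolist(),P.round(1).tolist(),"mid",P.mean(0).round(1),"yaw",np.arctan2(*(P[1]-P[0])[1::-1]),np.linalg.norm(P[1]-P[0]))
    out.append(cv2.resize(c,(300,360),interpolation=2))
im=cv2.imread("pics/top0.png"); x0,y0,x1,y1=200,138,345,242; c=im[y0:y1,x0:x1]; h=cv2.cvtColor(c,40)
w=(h[...,1]<45)&(h[...,2]>150)
b=cv2.boxPoints(cv2.minAreaRect(blob(w[:,55:],(x0+55,y0)))); print("rim",b.round(1).tolist(),cast("top",b,120).round(1).tolist())
fl=(h[...,0]>95)&(h[...,0]<125)&(h[...,1]>100)&(np.arange(x1-x0)<72)
b=cv2.boxPoints(cv2.minAreaRect(blob(fl,(x0,y0)))); print("flap",b.round(1).tolist())
g=(h[...,1]<50)&(h[...,2]>70)&(np.arange(x1-x0)<25)
b=cv2.boxPoints(cv2.minAreaRect(blob(g,(x0,y0)))); print("bar",b.round(1).tolist(),cast("top",b,280).round(1).tolist())
cv2.imwrite("pics/c1.png",np.vstack([np.hstack(out),cv2.resize(im[150:235,195:335],(600,360*85*600//140//360),interpolation=2)])[:,:,:] if 0 else np.hstack(out))
cv2.imwrite("pics/c2.png",cv2.resize(c,None,fx=5,fy=5,interpolation=2))
E
```

```text
top bar [[404.8999938964844, 189.0], [403.5, 226.0]] [[534.4, -269.6, 90.0], [431.7, -265.7, 90.0]] mid [ 483.1 -267.7   90. ] yaw 3.103114316446958 102.8397412852934
scene bar [[260.20001220703125, 231.6999969482422], [283.79998779296875, 250.5]] [[431.0, -266.4, 85.0], [528.0, -279.9, 85.0]] mid [ 479.5 -273.1   85. ] yaw -0.13844774813118096 97.87671827849924
rim [[258.79998779296875, 149.60000610351562], [325.3999938964844, 146.10000610351562], [329.6000061035156, 227.1999969482422], [263.0, 230.6999969482422]] [[631.6, 135.7, 120.0], [644.8, -46.7, 120.0], [422.8, -62.3, 120.0], [409.9, 116.6, 120.0]]
flap [[216.6999969482422, 147.1999969482422], [259.3999938964844, 145.10000610351562], [263.20001220703125, 224.8000030517578], [220.5, 226.89999389648438]]
bar [[202.89999389648438, 162.1999969482422], [220.89999389648438, 160.89999389648438], [224.1999969482422, 206.60000610351562], [206.10000610351562, 207.89999389648438]] [[564.8, 247.7, 280.0], [568.8, 204.4, 280.0], [458.6, 191.8, 280.0], [454.7, 234.7, 280.0]]
```

View pics/c1.png

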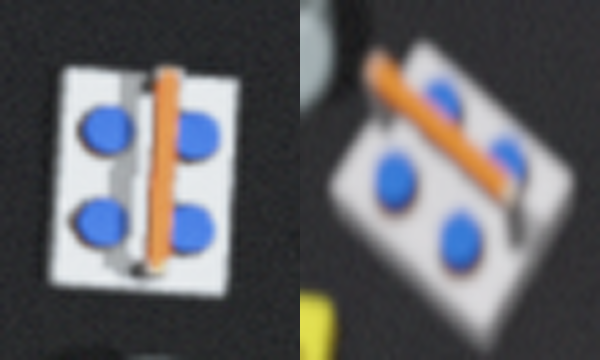

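View pics/c2.png

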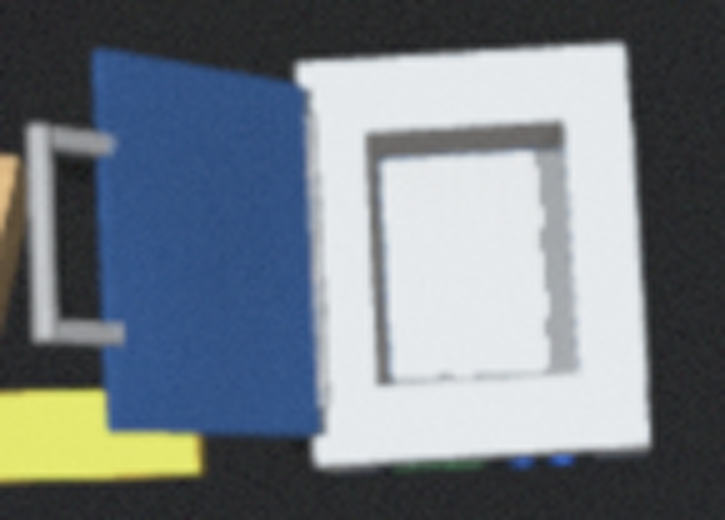

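The crop confirms it: the silver tray holds four jars, and its orange bar runs nearly along the image column. The second crop shows the chamber opening, corners at about (366,133), (563,122), (578,372) and (378,384) in crop pixels.

Run:
```python
from h import *
def quad(P,nm):
    P=np.array(P); print(nm,P.mean(0).round(1),"edges",[(np.linalg.norm(e).round(1),np.arctan2(e[1],e[0]).round(3)) for e in (np.roll(P,-1,0)-P)])
quad(cast("top",np.array([[366,133],[563,122],[578,372],[378,384]])/5+[200,138],120),"open")
quad(cast("top",np.array([[65,67],[240,78],[228,297],[50,285]])/[5.4545,5.143]+[375,175],30),"tray")
im=cv2.imread("pics/top0.png"); h=cv2.cvtColor(im,40); 
K=np.zeros(im.shape[:2],bool);K[175:245,375:430]=1
m=K&(h[...,0]<22)&(h[...,1]>110)&(h[...,2]>120); print("barmean",cast("top",np.argwhere(m)[:,::-1].mean(0),89))
p=np.argwhere(m)[:,::-1].astype(np.float32); v=cv2.fitLine(p,2,0,.01,.01).ravel(); e=cast("top",[v[2:]-15*v[:2],v[2:]+15*v[:2]],89); d=e[1]-e[0]; print("yaw",np.arctan2(d[1],d[0]))
m=K&(h[...,0]>95)&(h[...,0]<125)&(h[...,1]>110)&(h[...,2]>120); n,_,s,c=cv2.connectedComponentsWithStats(m.astype(np.uint8)); print("jars",s[1:,4],cast("top",c[1:],48).round(1).tolist())
h=np.array([527,36,0]);y=.075;R=np.array([[np.cos(y),-np.sin(y),0],[np.sin(y),np.cos(y),0],[0,0,1]])
print("flapbar pred",h+R@[0,85+190*np.cos(np.pi-2.2),126+190*np.sin(2.2)], proj("top",[h+R@[sx,85+190*np.cos(np.pi-2.2),126+190*np.sin(2.2)] for sx in(-42,42)]))
```

```text
open [526.3  35.7 120. ] edges [(np.float64(107.8), np.float64(-1.495)), (np.float64(137.3), np.float64(-3.061)), (np.float64(108.2), np.float64(1.65)), (np.float64(137.7), np.float64(0.078))]
tray [ 480.5 -270.4   30. ] edges [(np.float64(93.0), np.float64(-1.619)), (np.float64(123.4), np.float64(3.087)), (np.float64(93.6), np.float64(1.519)), (np.float64(123.0), np.float64(-0.06))]
barmean [[ 482.0620358  -267.92249832   89.        ]]
yaw -0.050639205165607895
jars [62 55 64 53] [[508.3, -246.2, 48.0], [505.8, -293.5, 48.0], [456.4, -243.5, 48.0], [454.0, -290.3, 48.0]]
flapbar pred [512.25269376 232.26192892 279.61431673] [[208.81069092 201.4188131 ]
 [207.79756899 166.72427289]]
```

{"fn": "carry_out", "kwargs": {
  "targets": [
    {"dp":[16,-10,0],"yaw":1},
    {"dp":[50,-30,0],"yaw":3},
    {"dp":[90,-54,0],"yaw":5},
    {"dp":[130,-78,0],"yaw":7},
    {"dp":[170,-102,5],"yaw":9},
    {"dp":[210,-126,10],"yaw":11},
    {"dp":[250,-150,15],"yaw":13},
    {"dp":[290,-174,22],"yaw":15},
    {"dp":[330,-198,30],"yaw":17},
    {"dp":[365,-220,36],"yaw":18},
    {"dp":[388,-234,40],"yaw":18.5},
    {"dp":[393,-237.5,40],"yaw":18.5}
  ],
  "fingers": 1
}}

```text
clock: 1.6
eef_pos: [482.0, -268.4, 168.7]
tcp_rot: [-3.141, 0.001, -0.053]
contact_force: [-0.8, -0.4, 0.1]
opening: 1.002
grasp_force: 0.0
```

```bash
cat >> h.py <<'E'
def go(target,yaw):  # tool-frame shift and yaw(deg) to a world TCP target, tool down
    from scipy.spatial.transform import Rotation as Ro
    s=r.sense(); R=Ro.from_euler("xyz",s["tcp_rot"]).as_matrix()
    dy=(yaw-s["tcp_rot"][2]); print("t",s["clock"],"eef",s["eef_pos"].round(1),s["tcp_rot"].round(3),"F",s["contact_force"].round(1),"op",round(s["opening"],3),round(s["grasp_force"],1))
    print("dp",(R.T@(np.array(target)-s["eef_pos"])).round(1),"yaw",np.degrees(-dy).round(2))
E
python3 - <<'E'
from h import *
go([481,-269.5,72],-.055)
a=cv2.resize(r.grab_frame("top")[150:260,360:470,::-1],(500,500)); b=cv2.resize(r.grab_frame("scene")[200:290,230:320,::-1],(500,500))
cv2.imwrite("pics/d.png",cv2.resize(np.hstack([a,b]),(800,400)))
E
```

```text
t 1.6 eef [ 482.  -268.4  168.7] [-3.141e+00  1.000e-03 -5.300e-02] F [-0.8 -0.4  0.1] op 1.002 0.0
dp [-0.9  1.2 96.7] yaw 0.12
```

View pics/d.png

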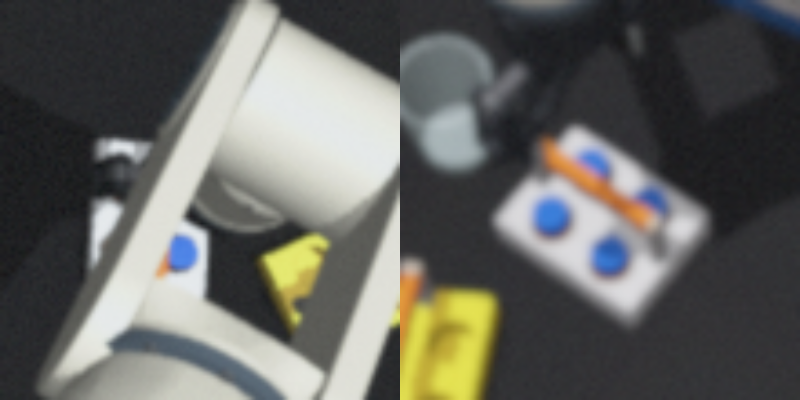

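The wrist sits over the silver tray. The scene view shows its handle clear below the gripper, so I'll go straight down.

{"fn": "carry_out", "kwargs": {
  "targets": [
    {"dp":[-1,1,10],"yaw":0.1},
    {"dp":[-1,1,25],"yaw":0.1},
    {"dp":[-1,1,40],"yaw":0.1},
    {"dp":[-1,1,55],"yaw":0.1},
    {"dp":[-1,1,70],"yaw":0.1},
    {"dp":[-1,1,82],"yaw":0.1},
    {"dp":[-1,1,90],"yaw":0.1},
    {"dp":[-1,1,94],"yaw":0.1},
    {"dp":[-1,1,96.5],"yaw":0.1},
    {"dp":[-1,1,96.5],"yaw":0.1}
  ]
}}

```text
clock: 2.95
eef_pos: [480.6, -270.7, 73.0]
tcp_rot: [3.141, -0.0, -0.057]
contact_force: [0.2, -0.7, -0.4]
opening: 0.996
grasp_force: 0.0
```

{"fn": "carry_out", "kwargs": {
  "targets": [
    {"dp":[0,0,0],"yaw":0},
    {"dp":[0,0,0],"yaw":0},
    {"dp":[0,0,0],"yaw":0},
    {"dp":[0,0,0],"yaw":0},
    {"dp":[0,0,0],"yaw":0},
    {"dp":[0,0,0],"yaw":0},
    {"dp":[0,0,0],"yaw":0},
    {"dp":[0,0,0],"yaw":0}
  ],
  "fingers": -1,
  "grip_force": 30
}}

```text
clock: 3.95
eef_pos: [480.5, -270.6, 72.8]
tcp_rot: [-3.142, 0.0, -0.057]
contact_force: [-0.2, 0.6, -0.5]
opening: 0.001
grasp_force: 0.0
```

Run:
```python
from h import *
go([481,-269.5,72],-.055)
b=cv2.resize(r.grab_frame("scene")[190:290,220:330,::-1],(770,600*700//600-100),interpolation=2)
cv2.imwrite("pics/e.png",b); print(proj("scene",[r.sense()["eef_pos"],r.sense()["eef_pos"]+[0,0,-8]]))
```

```text
t 3.95 eef [ 480.5 -270.6   72.8] [-3.142  0.    -0.057] F [-0.2  0.6 -0.5] op 0.001 0.0
dp [ 0.5 -1.2  0.8] yaw -0.11
[[272.9810782  242.20542606]
 [273.23040137 243.30347406]]
```

View pics/e.png

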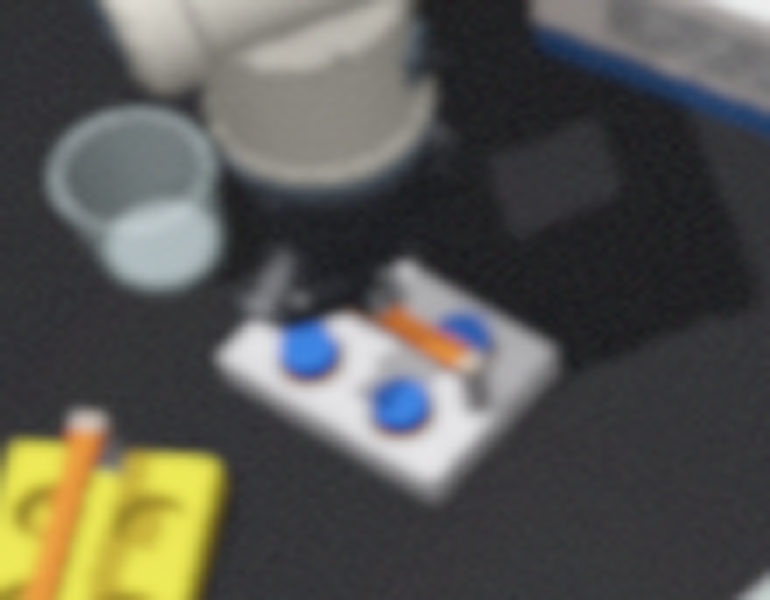

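The orange bar runs under the gripper at crop (371,312), but one finger-like part still looks spread at (270,285) and the opening reads 0. I'll hold with a firmer grip and read it again.

{"fn": "carry_out", "kwargs": {
  "targets": [
    {"dp":[0,0,0],"yaw":0},
    {"dp":[0,0,0],"yaw":0},
    {"dp":[0,0,0],"yaw":0},
    {"dp":[0,0,0],"yaw":0}
  ],
  "fingers": -1,
  "grip_force": 50
}}

```text
clock: 4.5
eef_pos: [480.5, -270.6, 72.8]
tcp_rot: [-3.142, 0.0, -0.057]
contact_force: [0.3, 0.3, 0.5]
opening: 0.004
grasp_force: 0.0
```

{"fn": "carry_out", "kwargs": {
  "targets": [
    {"dp":[0,0,-1],"yaw":0},
    {"dp":[0,0,-3],"yaw":0},
    {"dp":[0,0,-6],"yaw":0},
    {"dp":[0,0,-6],"yaw":0},
    {"dp":[0,0,-6],"yaw":0}
  ]
}}

```text
clock: 5.12
eef_pos: [480.5, -270.6, 78.8]
tcp_rot: [3.142, -0.0, -0.057]
contact_force: [0.5, 0.3, -0.7]
opening: -0.001
grasp_force: 0.0
```

Run:
```python
from h import *
go([481,-269.5,72],-.055)
s=r.sense(); print(s["wrist_torque"],s["joint_efforts"])
b=cv2.resize(r.grab_frame("scene")[215:265,245:300,::-1],(770,600),interpolation=2)
cv2.imwrite("pics/f.png",b)
```

```text
t 5.125 eef [ 480.5 -270.6   78.8] [ 3.142 -0.    -0.057] F [ 0.5  0.3 -0.7] op -0.001 0.0
dp [ 0.4 -1.2  6.8] yaw -0.1
[-0.02094982  0.02752856  0.01377173] [ 4.73313903e-04 -5.61641157e+01 -2.63897949e+01  2.74853164e-04
 -1.23293201e-03  1.02679763e-06]
```

View pics/f.png

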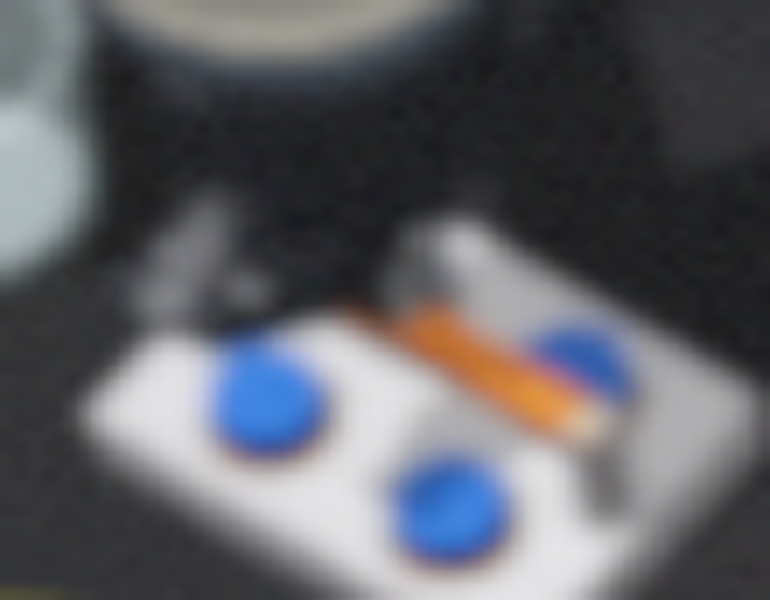

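Run:
```python
from h import *
for z in(170,190): print(cast("top",[391.6,198],z))
P=np.array([482,-268.4,180]); print(proj("scene",[P,P+[0,50,0],P-[0,50,0],P+[50,0,0],P-[50,0,0]]).round(1))
# tray moved?
for n,im in(("before",cv2.imread("pics/scene0.png")),("now",r.grab_frame("scene")[:,:,::-1].copy())):
    h=cv2.cvtColor(im,40); K=np.zeros(h.shape[:2],bool);K[225:275,245:305]=1
    m=K&(h[...,0]>95)&(h[...,0]<125)&(h[...,1]>130)&(h[...,2]>120); _,_,s,c=cv2.connectedComponentsWithStats(m.astype(np.uint8)); print(n,[(a,cast("scene",q,48).round(1).tolist()) for a,q in zip(s[1:,4],c[1:]) if a>5])
s=r.sense();print(s["qpos"])
```

```text
[[ 499.45313288 -221.68586966  170.        ]]
[[ 497.16878022 -218.90030449  190.        ]]
[[270.3 225.9]
 [280.3 212.8]
 [259.8 239.5]
 [284.8 234.3]
 [256.1 217.7]]
before [(np.int32(8), [[461.3, -243.4, 48.0]]), (np.int32(10), [[512.2, -246.7, 48.0]]), (np.int32(38), [[459.0, -294.4, 48.0]]), (np.int32(39), [[510.4, -297.4, 48.0]])]
now [(np.int32(42), [[457.9, -293.5, 48.0]]), (np.int32(11), [[511.9, -245.6, 48.0]]), (np.int32(40), [[510.2, -297.2, 48.0]])]
[-5.15688157e-01  4.01969316e-01  1.89924576e+00  1.38934935e-05
  8.40445029e-01  1.11193401e+00]
```

Tray unmoved, nothing gripped. I'll raise the shut gripper clear and look at where the fingers really are.

{"fn": "carry_out", "kwargs": {
  "targets": [
    {"dp":[0,0,-10]},
    {"dp":[0,0,-25]},
    {"dp":[0,0,-40]},
    {"dp":[0,0,-55]},
    {"dp":[0,0,-65]},
    {"dp":[0,0,-70]},
    {"dp":[0,0,-70]}
  ]
}}

```text
schema error: expected keys dp, yaw
```

Run:
```python
from h import *
s=r.sense(); P=s["eef_pos"]; print(P,s["opening"])
im=r.grab_frame("scene")[:,:,::-1].copy(); a=cv2.imread("pics/scene0.png"); k=8
def mk(im,x0,y0,w,h,P,yaw):
    b=cv2.resize(im[y0:y0+h,x0:x0+w],None,fx=k,fy=k,interpolation=2)
    tx=np.array([np.cos(yaw),np.sin(yaw),0]);ty=np.array([np.sin(yaw),-np.cos(yaw),0]);z=np.array([0,0,1])
    for q,col in zip([P,P-8*z,P+57*ty,P-57*ty,P+57*tx],[(0,255,0),(0,255,255),(255,0,255),(255,0,255),(255,255,0)]):
        u=((proj("scene",q)[0]-[x0,y0]+.5)*k).astype(int).tolist(); cv2.circle(b,u,4,col,1)
    return b
b=np.hstack([mk(a,40,205,50,70,np.array([165.2,-602.3,208.6]),.268)[:, :400],mk(im,245,195,50,70,P,-.057)])
cv2.imwrite("pics/g.png",b)
```

```text
[ 480.43874666 -270.60838149   78.75383103] 0.002290169807339796
```

View pics/g.png

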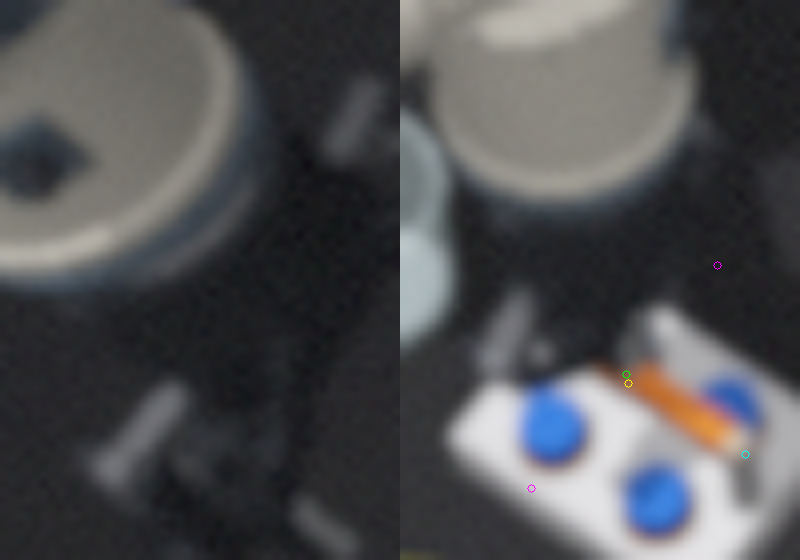

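{"fn": "carry_out", "kwargs": {
  "targets": [
    {"dp":[0,0,-10],"yaw":0},
    {"dp":[0,0,-25],"yaw":0},
    {"dp":[0,0,-40],"yaw":0},
    {"dp":[0,0,-55],"yaw":0},
    {"dp":[0,0,-65],"yaw":0},
    {"dp":[0,0,-70],"yaw":0},
    {"dp":[0,0,-70],"yaw":0}
  ]
}}

```text
clock: 6.15
eef_pos: [480.5, -270.7, 149.0]
tcp_rot: [3.141, -0.0, -0.057]
contact_force: [0.7, 0.3, 0.2]
opening: -0.0
grasp_force: 0.0
```

Run:
```python
from h import *
P=np.array([165.2,-602.3,208.6]); tx=np.array([.964,.265,0]);ty=np.array([.265,-.964,0]);z=np.array([0,0,1])
print("start TCP,tip,+ty,-ty,+tx, body54, 150",proj("scene",[P,P-8*z,P+57*ty,P-57*ty,P+57*tx,P+65*z,P+150*z]).round(1).tolist())
print("base",proj("scene",[[0,0,0],[0,0,300]]))
s=r.sense(); P=s["eef_pos"]; print(P,s["opening"],proj("scene",[P,P+[0,0,65],P+[0,0,150]]).round(1).tolist(),proj("top",[P,P+[0,0,65]]).round(1).tolist())
im=r.grab_frame("scene")[:,:,::-1].copy(); a=cv2.imread("pics/scene0.png")
b=np.hstack([cv2.resize(cv2.convertScaleAbs(q,alpha=2.5,beta=20),None,fx=4,fy=4,interpolation=2) for q in(a[180:320,20:120],im[150:290,220:320])])
cv2.imwrite("pics/hh.png",b)
```

```text
start TCP,tip,+ty,-ty,+tx, body54, 150 [[97.3, 260.4], [98.7, 261.6], [84.9, 280.4], [109.0, 241.5], [116.4, 266.2], [85.2, 250.4], [67.3, 235.6]]
base [[213.09699406 135.10216578]
 [192.42201656  74.66778112]]
[ 480.51766641 -270.65162247  148.97165286] -0.00012046768273230564 [[270.5, 231.1], [268.1, 220.6], [264.6, 205.3]] [[409.0, 206.4], [413.5, 203.9]]
```

View pics/hh.png

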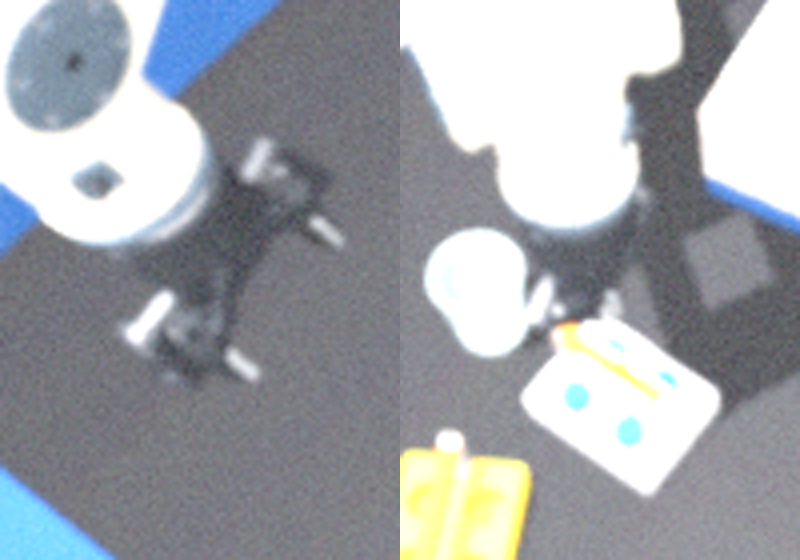

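The spread grey parts at (540,300) and (640,195) are knuckles, and the shut pads end near (612,318). That is about 20–25 mm higher than the documented tip reach puts them, so they closed just above the bar. I'll reopen and go about 16 mm deeper, which still clears the jar tops either way.

{"fn": "carry_out", "kwargs": {
  "targets": [
    {"dp":[0,0,0],"yaw":0},
    {"dp":[0,0,0],"yaw":0},
    {"dp":[0,0,5],"yaw":0},
    {"dp":[0,0,17],"yaw":0},
    {"dp":[0,0,31],"yaw":0},
    {"dp":[0,0,45],"yaw":0},
    {"dp":[0,0,58],"yaw":0},
    {"dp":[0,0,70],"yaw":0},
    {"dp":[0,0,80],"yaw":0},
    {"dp":[0,0,87],"yaw":0},
    {"dp":[0,0,92],"yaw":0},
    {"dp":[0,0,92],"yaw":0}
  ],
  "fingers": 1
}}

```text
clock: 7.7
eef_pos: [480.4, -270.6, 56.6]
tcp_rot: [-3.141, 0.0, -0.057]
contact_force: [-0.3, -0.0, 0.8]
opening: 1.0
grasp_force: 0.0
```

{"fn": "carry_out", "kwargs": {
  "targets": [
    {"dp":[0,0,0],"yaw":0},
    {"dp":[0,0,0],"yaw":0},
    {"dp":[0,0,0],"yaw":0},
    {"dp":[0,0,0],"yaw":0},
    {"dp":[0,0,0],"yaw":0},
    {"dp":[0,0,0],"yaw":0},
    {"dp":[0,0,0],"yaw":0},
    {"dp":[0,0,0],"yaw":0}
  ],
  "fingers": -1,
  "grip_force": 50
}}

```text
clock: 8.7
eef_pos: [480.5, -270.4, 56.9]
tcp_rot: [-3.141, 0.0, -0.057]
contact_force: [0.3, 4.9, 5.1]
opening: 0.128
grasp_force: 51.1
```

The bar is gripped (opening 0.128), but probably only by the fingertips. I'll reopen, go 10 mm deeper and 2 mm towards +y, and grip again.

{"fn": "carry_out", "kwargs": {
  "targets": [
    {"dp":[0,0,0],"yaw":0},
    {"dp":[0,0,0],"yaw":0},
    {"dp":[0,-1,0],"yaw":0},
    {"dp":[1,-2,2],"yaw":0},
    {"dp":[1,-2,4],"yaw":0},
    {"dp":[1,-2,6],"yaw":0},
    {"dp":[1,-2,8],"yaw":0},
    {"dp":[1,-2,10],"yaw":0},
    {"dp":[1,-2,10],"yaw":0}
  ],
  "fingers": 0
}}

```text
clock: 9.82
eef_pos: [481.4, -268.6, 46.6]
tcp_rot: [-3.141, 0.0, -0.057]
contact_force: [0.9, -0.3, -0.2]
opening: 0.497
grasp_force: 0.0
```

{"fn": "carry_out", "kwargs": {
  "targets": [
    {"dp":[0,0,0],"yaw":0},
    {"dp":[0,0,0],"yaw":0},
    {"dp":[0,0,0],"yaw":0},
    {"dp":[0,0,0],"yaw":0},
    {"dp":[0,0,0],"yaw":0},
    {"dp":[0,0,0],"yaw":0},
    {"dp":[0,0,0],"yaw":0}
  ],
  "fingers": -1,
  "grip_force": 60
}}

```text
clock: 10.7
eef_pos: [481.7, -268.8, 46.8]
tcp_rot: [3.141, -0.0, -0.057]
contact_force: [0.3, -1.9, -0.9]
opening: 0.126
grasp_force: 62.0
```

{"fn": "carry_out", "kwargs": {
  "targets": [
    {"dp":[0,0,-2],"yaw":0},
    {"dp":[0,0,-7],"yaw":0},
    {"dp":[0,0,-15],"yaw":0},
    {"dp":[0,0,-27],"yaw":0},
    {"dp":[0,0,-42],"yaw":0},
    {"dp":[0,0,-60],"yaw":0},
    {"dp":[0,0,-80],"yaw":0},
    {"dp":[0,0,-100],"yaw":0},
    {"dp":[0,0,-120],"yaw":0},
    {"dp":[0,0,-136],"yaw":0},
    {"dp":[0,0,-146],"yaw":0},
    {"dp":[0,0,-150],"yaw":0}
  ]
}}

```text
clock: 12.2
eef_pos: [481.7, -268.8, 197.4]
tcp_rot: [3.141, -0.001, -0.057]
contact_force: [1.0, 0.6, -4.4]
opening: 0.123
grasp_force: 61.5
```

Run:
```python
from h import *
go([527,36,197],.077)
```

```text
t 12.2 eef [ 481.7 -268.8  197.4] [ 3.141e+00 -1.000e-03 -5.700e-02] F [ 1.   0.6 -4.4] op 0.123 61.5
dp [ 2.790e+01 -3.068e+02  3.000e-01] yaw -7.67
```

{"fn": "carry_out", "kwargs": {
  "targets": [
    {"dp":[0,-2,0],"yaw":0},
    {"dp":[1,-7,0],"yaw":-0.2},
    {"dp":[1,-15,0],"yaw":-0.4},
    {"dp":[2,-26,0],"yaw":-0.7},
    {"dp":[4,-40,0],"yaw":-1},
    {"dp":[5,-56,0],"yaw":-1.4},
    {"dp":[7,-73,0],"yaw":-1.8},
    {"dp":[8,-90,0],"yaw":-2.3},
    {"dp":[10,-107,0],"yaw":-2.7},
    {"dp":[11,-124,0],"yaw":-3.1},
    {"dp":[13,-141,0],"yaw":-3.5},
    {"dp":[14,-158,0],"yaw":-4}
  ]
}}

```text
clock: 13.7
eef_pos: [504.8, -110.6, 196.8]
tcp_rot: [3.142, -0.0, 0.014]
contact_force: [-0.5, -0.4, -4.1]
opening: 0.125
grasp_force: 61.5
```

{"fn": "carry_out", "kwargs": {
  "targets": [
    {"dp":[1,-17,0],"yaw":-0.4},
    {"dp":[3,-34,0],"yaw":-0.8},
    {"dp":[4,-51,0],"yaw":-1.2},
    {"dp":[5,-67,0],"yaw":-1.6},
    {"dp":[6,-83,0],"yaw":-2},
    {"dp":[8,-98,0],"yaw":-2.4},
    {"dp":[9,-112,0],"yaw":-2.7},
    {"dp":[10,-124,0],"yaw":-3},
    {"dp":[11,-134,0],"yaw":-3.3},
    {"dp":[12,-141,0],"yaw":-3.5},
    {"dp":[13,-146,0],"yaw":-3.6},
    {"dp":[13,-147,0],"yaw":-3.7}
  ]
}}

```text
clock: 15.2
eef_pos: [515.7, 35.5, 196.8]
tcp_rot: [3.142, -0.0, 0.078]
contact_force: [1.0, -0.3, -4.0]
opening: 0.131
grasp_force: 61.5
```

Run:
```python
from h import *
go([527,36,77],.077)
b=cv2.resize(r.grab_frame("scene")[100:225,270:400,::-1],(416,400),interpolation=2); a=cv2.resize(r.grab_frame("top")[130:250,190:350,::-1],(384,400),interpolation=2)
cv2.imwrite("pics/i.png",np.hstack([b,a]))
```

```text
t 15.2 eef [515.7  35.5 196.8] [ 3.142 -0.     0.078] F [ 1.  -0.3 -4. ] op 0.131 61.5
dp [ 11.3   0.4 119.8] yaw 0.05
```

View pics/i.png

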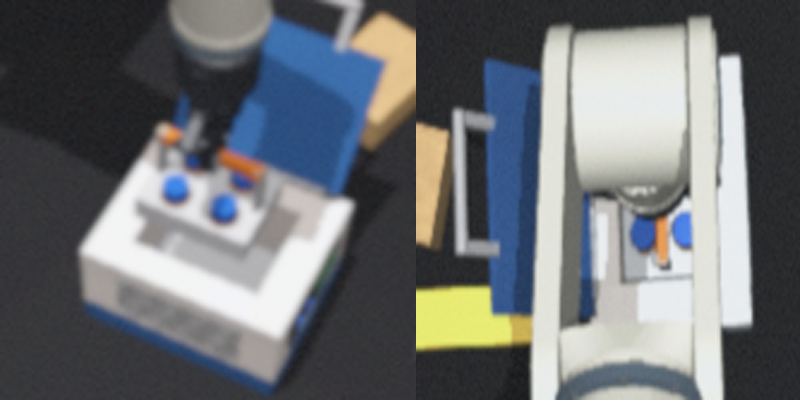

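The tray hangs level with its four jars, over the chamber but about 11 mm short in x. I've now used all ten picture views, so I'll check by numbers from here.

{"fn": "carry_out", "kwargs": {
  "targets": [
    {"dp":[1,0,0],"yaw":0},
    {"dp":[4,0,0],"yaw":0},
    {"dp":[8,0,2],"yaw":0},
    {"dp":[11,0,5],"yaw":0},
    {"dp":[11,0,8],"yaw":0},
    {"dp":[11,0.5,10],"yaw":0},
    {"dp":[11,0.5,10],"yaw":0}
  ]
}}

```text
clock: 16.18
eef_pos: [526.4, 35.7, 186.5]
tcp_rot: [3.142, 0.001, 0.078]
contact_force: [0.1, -0.2, -3.8]
opening: 0.125
grasp_force: 61.5
```

Run:
```python
from h import *
go([527,36,77],.077)
z=r.sense()["eef_pos"][2]-46.8+48
y=.077
P0=np.array([527,36]);R=np.array([[np.cos(y),-np.sin(y)],[np.sin(y),np.cos(y)]])
for q in([26,23.5],[26,-23.5],[-26,23.5],[-26,-23.5]): print("pred",(P0+R@q).round(1))
for n,(x0,y0,x1,y1) in dict(top=(272,170,312,215),scene=(310,130,365,185)).items():
    im=r.grab_frame(n)[:,:,::-1].copy(); h=cv2.cvtColor(im,40); K=np.zeros(h.shape[:2],bool);K[y0:y1,x0:x1]=1
    m=K&(h[...,0]>95)&(h[...,0]<125)&(h[...,1]>150)&(h[...,2]>140); _,_,s,c=cv2.connectedComponentsWithStats(m.astype(np.uint8)); print(n,[(int(a),cast(n,q,z).round(1).tolist()) for a,q in zip(s[1:,4],c[1:]) if a>5])
```

```text
t 16.175 eef [526.4  35.7 186.5] [3.142e+00 1.000e-03 7.800e-02] F [ 0.1 -0.2 -3.8] op 0.125 61.5
dp [  0.7  -0.3 109.5] yaw 0.03
pred [551.1  61.4]
pred [554.7  14.6]
pred [499.3  57.4]
pred [502.9  10.6]
top [(46, [[501.1, 14.2, 187.7]]), (59, [[497.8, 56.1, 187.7]])]
scene [(98, [[528.3, 112.6, 187.7]]), (31, [[506.9, 3.5, 187.7]]), (34, [[558.4, 8.5, 187.7]])]
```

{"fn": "carry_out", "kwargs": {
  "targets": [
    {"dp":[0.5,0,3],"yaw":0},
    {"dp":[0.5,0,9],"yaw":0},
    {"dp":[0.5,0,17],"yaw":0},
    {"dp":[0.5,0,26],"yaw":0},
    {"dp":[0.5,0,35],"yaw":0},
    {"dp":[0.5,0,44],"yaw":0},
    {"dp":[0.5,0,53],"yaw":0},
    {"dp":[0.5,0,62],"yaw":0},
    {"dp":[0.5,0,71],"yaw":0},
    {"dp":[0.5,0,79],"yaw":0},
    {"dp":[0.5,0,85],"yaw":0},
    {"dp":[0.5,0,89],"yaw":0}
  ]
}}

```text
clock: 17.77
eef_pos: [527.1, 35.8, 97.4]
tcp_rot: [3.142, 0.0, 0.078]
contact_force: [0.5, -0.5, -4.2]
opening: 0.123
grasp_force: 61.5
```

{"fn": "carry_out", "kwargs": {
  "targets": [
    {"dp":[0,0,3],"yaw":0},
    {"dp":[0,0,6],"yaw":0},
    {"dp":[0,0,9],"yaw":0},
    {"dp":[0,0,12],"yaw":0},
    {"dp":[0,0,14.5],"yaw":0},
    {"dp":[0,0,16],"yaw":0},
    {"dp":[0,0,17.5],"yaw":0},
    {"dp":[0,0,18.5],"yaw":0},
    {"dp":[0,0,19],"yaw":0},
    {"dp":[0,0,19],"yaw":0}
  ]
}}

```text
clock: 19.02
eef_pos: [527.1, 35.8, 78.8]
tcp_rot: [-3.142, -0.0, 0.078]
contact_force: [0.6, -0.2, -4.6]
opening: 0.124
grasp_force: 61.5
```

{"fn": "carry_out", "kwargs": {
  "targets": [
    {"dp":[0,0,0.5],"yaw":0},
    {"dp":[0,0,1],"yaw":0},
    {"dp":[0,0,1.5],"yaw":0},
    {"dp":[0,0,2],"yaw":0},
    {"dp":[0,0,2.3],"yaw":0},
    {"dp":[0,0,2.3],"yaw":0}
  ]
}}

```text
clock: 19.77
eef_pos: [527.2, 35.6, 76.7]
tcp_rot: [3.141, -0.0, 0.078]
contact_force: [-1.7, -2.7, 1.3]
opening: 0.128
grasp_force: 62.3
```

The tray is on the floor, since the load has come off the wrist. I'll release with a limited opening so the fingers stay clear of the chamber walls, then rise.

{"fn": "carry_out", "kwargs": {
  "targets": [
    {"dp":[0,0,0],"yaw":0},
    {"dp":[0,0,0],"yaw":0},
    {"dp":[0,0,0],"yaw":0},
    {"dp":[0,0,0],"yaw":0},
    {"dp":[0,0,0],"yaw":0}
  ],
  "fingers": -0.15
}}

```text
clock: 20.4
eef_pos: [527.2, 35.8, 76.5]
tcp_rot: [-3.142, -0.0, 0.078]
contact_force: [-0.1, 0.2, 0.7]
opening: 0.425
grasp_force: 0.0
```

{"fn": "carry_out", "kwargs": {
  "targets": [
    {"dp":[0,0,-3],"yaw":0},
    {"dp":[0,0,-10],"yaw":0},
    {"dp":[0,0,-20],"yaw":0},
    {"dp":[0,0,-35],"yaw":0},
    {"dp":[0,0,-50],"yaw":0},
    {"dp":[0,0,-70],"yaw":0},
    {"dp":[0,0,-95],"yaw":0},
    {"dp":[0,0,-125],"yaw":0},
    {"dp":[0,0,-160],"yaw":0},
    {"dp":[0,0,-195],"yaw":0},
    {"dp":[0,0,-225],"yaw":0},
    {"dp":[0,0,-245],"yaw":0}
  ]
}}

```text
clock: 21.9
eef_pos: [527.3, 35.8, 324.2]
tcp_rot: [3.142, -0.003, 0.078]
contact_force: [0.3, 0.4, -0.8]
opening: 0.429
grasp_force: 0.0
```

{"fn": "carry_out", "kwargs": {
  "targets": [
    {"dp":[0,-5,0],"yaw":0},
    {"dp":[0,-18,0],"yaw":0},
    {"dp":[0,-38,0],"yaw":0},
    {"dp":[0,-62,0],"yaw":0},
    {"dp":[0,-87,0],"yaw":0},
    {"dp":[0,-112,0],"yaw":0},
    {"dp":[0,-137,0],"yaw":0},
    {"dp":[0,-160,0],"yaw":0},
    {"dp":[0,-179,0],"yaw":0},
    {"dp":[-0.5,-191,0],"yaw":0},
    {"dp":[-0.5,-197,0],"yaw":0},
    {"dp":[-0.5,-197,0],"yaw":0}
  ],
  "fingers": 0.6
}}

```text
clock: 23.4
eef_pos: [511.3, 232.2, 321.4]
tcp_rot: [3.141, 0.0, 0.078]
contact_force: [0.1, -0.2, -0.0]
opening: 0.802
grasp_force: 0.0
```

Run:
```python
from h import *
go([511.4,232.3,246],.077)
y=.077;P0=np.array([526.8,36]);R=np.array([[np.cos(y),-np.sin(y)],[np.sin(y),np.cos(y)]])
for q in([26,23.5],[26,-23.5],[-26,23.5],[-26,-23.5]): print("pred",(P0+R@q).round(1))
for n,(x0,y0,x1,y1) in dict(top=(272,150,318,218),scene=(300,145,372,205)).items():
    im=r.grab_frame(n)[:,:,::-1].copy(); h=cv2.cvtColor(im,40); K=np.zeros(h.shape[:2],bool);K[y0:y1,x0:x1]=1
    m=K&(h[...,0]>95)&(h[...,0]<125)&(h[...,1]>150)&(h[...,2]>140); _,_,s,c=cv2.connectedComponentsWithStats(m.astype(np.uint8)); print(n,[(int(a),cast(n,q,78).round(1).tolist()) for a,q in zip(s[1:,4],c[1:]) if a>5])
```

```text
t 23.4 eef [511.3 232.2 321.4] [3.141 0.    0.078] F [ 0.1 -0.2 -0. ] op 0.802 0.0
dp [ 0.1 -0.1 75.4] yaw 0.04
pred [550.9  61.4]
pred [554.5  14.6]
pred [499.1  57.4]
pred [502.7  10.6]
top [(54, [[553.2, 15.1, 78.0]]), (53, [[550.3, 60.1, 78.0]]), (51, [[498.5, 56.0, 78.0]]), (52, [[501.6, 10.9, 78.0]])]
scene [(190, [[537.4, 185.2, 78.0]])]
```

All four jars are in the chamber within about 1.5 mm of where they should be. Next I'll lower over the flap bar.

{"fn": "carry_out", "kwargs": {
  "targets": [
    {"dp":[0,0,5],"yaw":0},
    {"dp":[0,0,15],"yaw":0},
    {"dp":[0,0,26],"yaw":0},
    {"dp":[0,0,37],"yaw":0},
    {"dp":[0,0,47],"yaw":0},
    {"dp":[0,0,56],"yaw":0},
    {"dp":[0,0,64],"yaw":0},
    {"dp":[0,0,70],"yaw":0},
    {"dp":[0,0,74],"yaw":0},
    {"dp":[0,0,75],"yaw":0},
    {"dp":[0,0,75],"yaw":0}
  ]
}}

```text
clock: 24.88
eef_pos: [511.5, 232.2, 246.7]
tcp_rot: [-3.141, -0.0, 0.078]
contact_force: [0.0, 0.4, 0.7]
opening: 0.802
grasp_force: 0.0
```

{"fn": "carry_out", "kwargs": {
  "targets": [
    {"dp":[0,0,0],"yaw":0},
    {"dp":[0,0,0],"yaw":0},
    {"dp":[0,0,0],"yaw":0},
    {"dp":[0,0,0],"yaw":0},
    {"dp":[0,0,0],"yaw":0},
    {"dp":[0,0,0],"yaw":0},
    {"dp":[0,0,0],"yaw":0},
    {"dp":[0,0,0],"yaw":0}
  ],
  "fingers": -1,
  "grip_force": 25
}}

```text
clock: 25.88
eef_pos: [511.4, 232.3, 246.6]
tcp_rot: [-3.141, -0.0, 0.078]
contact_force: [-1.3, 0.4, 2.3]
opening: 0.126
grasp_force: 25.6
```

{"fn": "carry_out", "kwargs": {
  "targets": [
    {"dp":[0,0.8,-0.6],"yaw":0},
    {"dp":[0,2.6,-1.9],"yaw":0},
    {"dp":[0,5.8,-4.1],"yaw":0},
    {"dp":[0,9.9,-6.8],"yaw":0},
    {"dp":[0,14.8,-9.8],"yaw":0},
    {"dp":[0,20,-12.8],"yaw":0},
    {"dp":[0,25.4,-15.6],"yaw":0},
    {"dp":[0,30.9,-18.3],"yaw":0},
    {"dp":[0,36.4,-20.8],"yaw":0},
    {"dp":[0,42,-23.1],"yaw":0},
    {"dp":[0,47.7,-25.3],"yaw":0},
    {"dp":[0,53.5,-27.2],"yaw":0}
  ]
}}

```text
clock: 27.38
eef_pos: [515.6, 178.3, 273.7]
tcp_rot: [3.141, -0.0, 0.078]
contact_force: [1.1, 2.4, 3.0]
opening: 0.127
grasp_force: 25.8
```

Run:
```python
from h import *
go([520-.0,120.7,282.5],.077)
```

```text
t 27.375 eef [515.6 178.3 273.7] [ 3.141 -0.     0.078] F [1.1 2.4 3. ] op 0.127 25.8
dp [-0.1 57.8 -8.8] yaw 0.03
```

{"fn": "carry_out", "kwargs": {
  "targets": [
    {"dp":[0,5.8,-1.8],"yaw":0},
    {"dp":[0,11.7,-3.4],"yaw":0},
    {"dp":[0,17.6,-4.8],"yaw":0},
    {"dp":[0,23.5,-6],"yaw":0},
    {"dp":[0,29.5,-7],"yaw":0},
    {"dp":[0,35.6,-7.8],"yaw":0},
    {"dp":[0,41.2,-8.4],"yaw":0},
    {"dp":[0,46.5,-8.8],"yaw":0},
    {"dp":[0,51.1,-9.1],"yaw":0},
    {"dp":[0,54.9,-9.2],"yaw":0},
    {"dp":[0,57.3,-9.2],"yaw":0},
    {"dp":[0,58.3,-9.2],"yaw":0}
  ]
}}

```text
clock: 28.88
eef_pos: [520.0, 120.6, 282.9]
tcp_rot: [-3.142, 0.0, 0.077]
contact_force: [1.4, 0.9, 2.6]
opening: 0.129
grasp_force: 25.7
```

{"fn": "carry_out", "kwargs": {
  "targets": [
    {"dp":[0,0,0],"yaw":0},
    {"dp":[0,0,0],"yaw":0},
    {"dp":[0,0,0],"yaw":0},
    {"dp":[0,0,0],"yaw":0}
  ]
}}

```text
clock: 29.38
eef_pos: [520.0, 120.8, 282.9]
tcp_rot: [3.142, 0.0, 0.078]
contact_force: [-0.2, 1.4, 3.5]
opening: 0.13
grasp_force: 25.7
```

Run:
```python
from h import *
F=[]
for i in range(8):
    im=r.grab_frame("scene"); F.append(r.sense()["contact_force"])
print("F",np.mean(F,0).round(2),np.std(F,0).round(2))
go([520,120.7,282.5],.077)
# flap face mask: outline of blue panel in scene
h=cv2.cvtColor(im[:,:,::-1].copy(),40); K=np.zeros(h.shape[:2],bool);K[80:215,300:400]=1
m=K&(h[...,0]>95)&(h[...,0]<125)&(h[...,1]>130)&(h[...,2]>60)
c=blob(m); print(cv2.contourArea(c),cv2.approxPolyDP(c,4,True)[:,0].tolist())
y=.077;R=np.array([[np.cos(y),-np.sin(y),0],[np.sin(y),np.cos(y),0],[0,0,1]])
for th in(1.45,1.571,1.7):
    print(th,proj("scene",[np.array([526.6,36,0])+R@[sx,85-s*np.cos(th)-4*np.sin(th),126+s*np.sin(th)-4*np.cos(th)] for sx,s in((-95,0),(-95,145),(95,145),(95,0))]).round(1).tolist())
```

```text
F [0.53 1.13 3.77] [0.28 0.31 0.41]
t 29.775 eef [520.  120.7 282.9] [-3.142  0.     0.078] F [0.6 1.2 3.4] op 0.124 25.8
dp [0.  0.  0.4] yaw 0.03
1522.0 [[324, 111], [326, 140], [376, 158], [378, 132]]
1.45 [[322.8, 141.2], [320.6, 115.5], [377.5, 137.7], [374.2, 162.0]]
1.571 [[322.8, 141.1], [323.2, 111.4], [379.8, 133.3], [374.2, 162.0]]
1.7 [[322.8, 141.0], [325.9, 107.6], [382.2, 129.2], [374.2, 161.9]]
```

Run:
```python
from h import *
print(r.sign_off())
```

```text
the job is handed in; nothing more can be done
None
```

The tray with all four jars is on the incubator's chamber floor and released, and the flap is held upright at its balance point in the gripper; I handed the job in at about 30 s.

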